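Lock the preload and hold the spring gauge at its length mark

ROBOT

A 6-joint arm with a two-finger parallel gripper is mounted at the origin on a cart in front of the work surface, level with it; the furniture and walls round the work are solid. World frame = base frame: x ahead of the robot, y to its left, z up, the work surface at z = 0. Lengths are in m, angles in rad, forces in N, time in s.
With the tool pointing down it reaches from about 0.3 to 0.825 m from the base axis. Payload 5.4 kg.
Tool frame: the origin (TCP) lies at the very end of the fingers, on their centre line; the grasp point (between the pads) lies 19 mm behind it; z points along the fingers, y is the line along which they close (so a half turn about z gives the same grasp; the last joint's range is limited). The gripper opens to 92 mm and grips with 3 to 60 N. Pads are 20 mm wide; open, the fingers measure 128 mm over their backs; the gripper's body (75 mm by 189 mm) begins 69 mm behind the grasp point.
Start: joints at [0.915, 0.158, 1.597, -0, 1.386, -0.21], TCP at [0.248, 0.519, 0.215] pointing down, gripper open.
Joint ranges: [-2.91, 2.91], [-0.94, 2.29], [0.18, 2.7], [-1.29, 4.43], [0.17, 2.64], [-3, 3]. Speed limits (rad/s): [2.57, 2.57, 3.14, 3.14, 3.14, 3.14].

INTERFACE

Orientations are given as a rotation vector (axis times angle).
In Python, from workcell import bot gives the robot as it stands. Calls block until the motion is done:
- bot.goto(position, orientation): joint-space move of the TCP to a pose.
- bot.line_to(position, rot=None, max_speed=0.15): straight line of the TCP; rot=None keeps the orientation; max_speed is the mean speed in m/s.
- bot.set_joints(angles): joint-space move.
- bot.set_gripper(opening, newtons=None): opening from 0.0 (shut) to 1.0 (fully open); newtons is the grip in N (None keeps the last); returns when the fingers have stopped.
- bot.hold(seconds).
- bot.inverse_kinematics(position, orientation): joint angles nearest the present ones, or None.
- bot.read_camera(name): name is "scene" or "top" or "wrist"; returns a dict with "pixels" (400x640x3 uint8, blue, green, red), "fx", "fy", "cx", "cy" (pixels), "R" (3x3) and "t" (3): a world point X has camera coordinates R X + t. Camera axes: x right, y down, z forward; pixel columns grow to the right and rows downward; lengths in m; the calibration is good to about 2 mm. The wrist camera is an equidistant fisheye: a pixel r from the principal point sees the ray r / f radians off the axis. A picture is of the moment at which its call begins. There is no depth.
A pose or a line that the arm cannot do raises bot.MotionError and nothing moves.
- bot.job_done(): hands the job in; it is judged then, once.
Readings, each from a call of its own:
- bot.current_clock(): time.
- bot.current_joints(): joint angles.
- bot.current_joint_vel(): joint speeds.
- bot.current_effort(): joint torques, N m.
- bot.current_ee_pos(): TCP position.
- bot.current_tool_rot(): TCP orientation.
- bot.current_contact_force(): force on the tool from outside, world axes, zero at the start.
- bot.current_ft_torque(): the same for the moment, N m.
- bot.current_opening(): opening from 0.0 (shut) to 1.0 (fully open).
- bot.current_grip_force(): force on a finger pad.
Only numpy, scipy, OpenCV 4.12 (cv2) and the standard library are available. Lean on these libraries where they do the work, as an engineer would, in place of code of your own. Each camera call takes 0.05 s, during which the arm holds its last target. There are 200 camera calls.

TASK

Set up the spring gauge on the bench: turn its preload knob clockwise until the knob's pointer stands at the long mark on the dial, then slide the lock fork fully home round the knob's neck so that the setting is kept. Then pull the sprung rod out by its upright grip until its pointer is level with the point of the rider on the scale bar, and finish while still holding it there: do not let go. Leave the chuck key, the cork block and the jar near the gauge where they are.

Things in the scene. Friction and masses are not known exactly. Their poses are not given: they have to be found in the camera images.
- gauge: spring gauge fixed to the bench: grey plate 156 (x) x 350 (y) x 10 mm; origin: centre of its underside, z up. The rod pulls out, and the fork slides, along its -y; -x faces the robot. Steel tube along y at x=+45 mm, y +155 to +15, top 47 mm above the bench, its clamp blocks to 53. Knob at x=-35, y=+65 mm, fork to the left of it; scale bar (top 26 mm) at x=-30, y 0 to -155 mm.
- knob_axis (a point): point on the knob's upright axis, 58 mm above the bench, at mid-height of its grip: a black bar 14 mm thick, 44 mm long, from 36 to 70 mm above the bench, with a conical pointer on one end, 34 mm from the axis
- knob_tip (a point): tip of the knob's pointer, 34 mm from the axis, 45 mm above the bench; the bar's length runs from knob_axis towards it
- knob_mark (a point): where the pointer's tip belongs: over the long raised mark on the dial (the one long line, in the gauge's -x direction from the knob's axis, 36 mm from it; the other ticks are short), 45 mm above the bench
- knob (a joint): angle of the preload knob, rad, growing clockwise seen from above: 0 points to the gauge's -y, 1.571 points at the long mark (-x); turns from 0 to 3.0, stays where it is left (friction 0.06 N m). Starts 0.6 to 1.4 rad short of the mark
- fork (a joint): travel of the lock fork, m: near 0 (up to 0.006) drawn back at the start, 0.035 fully home at its stop, its two tines round the knob's neck under the grip. Slides along the gauge's -y, friction 1.5 N, stays where it is left
- fork_tab (a point): centre of the fork's upright tab: 26 mm wide (gauge x), 10 mm thick (gauge y), its top 64 mm above the bench, this point 52 mm above the bench. It rises from the fork's flat plate, whose top is 32 mm above the bench; two guides beside the plate, 36 mm high, stand 18 to 28 mm to either side in x
- rod (a joint): how far the sprung rod is pulled out, m: 0 fully in (start), up to 0.115 at its stop; along the gauge's -y. The inner spring pulls it back with about 5 N at 0 plus 100 N per m (about 14 N at 0.09)
- rod_grip (a point): grip point in the black upright grip on the rod: the grip is 26 mm wide (gauge x), 10 mm thick (gauge y), its top 97 mm above the bench, this point 80 mm above the bench; the rod lies 45 mm below this point. The mouth of the tube is 40 mm from the grip's middle when the rod is in
- rod_point (a point): tip of the slender steel pointer that sticks out from the rod to the gauge's -x, 53 mm from the rod's axis, 35 mm above the bench; moves with the rod, at the same gauge y as rod_grip
- rider_point (a point): the length mark: tip of the conical point on the rider, a small dark saddle with a thumbscrew, fixed on the scale bar. 35 mm above the bench. With the rod at its mark the two tips face each other across a 4 mm gap in gauge x, at the same gauge y. At the start it is 50 to 90 mm from the rod's pointer in gauge -y
- chuck_key: small steel chuck key lying on the bench to the right of the gauge, 66x72x18 mm; bystander. Origin: centre of its underside
- cork_block: brown cork block 45x70x28 mm on the bench to the left of the gauge; bystander. Origin: centre of its underside. Left of it, beyond the bench's edge, a counter 340 mm above the bench top begins at world y = 0.49 m: keep the arm above that when coming over from the left
- paste_jar: small brown jar with a black lid, 52 mm wide, 60 mm high, far right of the gauge; bystander. Origin: centre of its underside

How it is judged:
On the way, in this order (a step that is already met when the one before it is completed fails the run):
1. the knob's pointer stands at the long mark while the fork is still drawn back (value of joint knob between 1.401 and 1.741 rad and value of joint fork below 0.015 m), for 0.2 s.
2. the lock fork is fully home with the knob still at its mark (value of joint fork above 0.031 m and value of joint knob between 1.401 and 1.741 rad), for 0.2 s.
3. the rod is pulled out so that its pointer is level with the rider's point (y of rod_point in the frame of rider_point between -0.004 and 0.004 m and contact force between the fingers and rod above 2 N), for 0.3 s.
At the end, for the whole second after the job is handed in: the fingers hold the rod still against its spring (more than 2 N, under 10 mm/s) with its pointer within 4 mm of level with the rider's point; the fork is within 4 mm of its home stop and the knob's pointer within 0.17 rad of the long mark (all of step 2 and all of step 3 and velocity of joint rod between -0.01 and 0.01 m/s); the arm keeps its last pose, push and grip.
It fails at once if a bystander (chuck key, cork block or jar) is moved more than 25 mm (distance of any of chuck_key, cork_block, paste_jar from where it was at the start of the episode above 0.025 m).
It also fails if it takes over 56 s, if anything falls off the work surface, if the arm or the gripper's body presses on something with over 40 N, if the wrist force passes 120 N, or if a joint passes its speed limit or range.

## Working session

There is one attempt and no reset: what is moved stays moved. The work goes in short steps, each a Python script; the robot and the scene stay as the last script left them, time stands still between calls to the robot, and variables do not carry over. Pictures are saved under pics/ and viewed, at most 10 in all, crops included, and the job is handed in when it is done.

```bash
mkdir -p pics; ls
python3 - <<'E'
from workcell import bot
import cv2,numpy as np
for n in("scene","top","wrist"):
    c=bot.read_camera(n); cv2.imwrite(f"pics/{n}0.png",c["pixels"]); print(n,c["fx"],c["fy"],c["cx"],c["cy"],np.round(c["R"],3).tolist(),np.round(c["t"],3))
print(bot.current_clock(),bot.current_tool_rot())
E
```

```text
pics
scene 400.0576861756079 400.0576861756079 315.2742709544357 198.19589515820715 [[0.9, -0.435, -0.024], [-0.24, -0.449, -0.861], [0.364, 0.781, -0.508]] [-0.494  0.262  0.848]
top 458.09500563064586 458.09500563064586 321.3488863315962 198.36805030907107 [[-0.026, -1.0, -0.0], [-0.996, 0.026, -0.083], [0.083, -0.002, -0.997]] [0.12  0.607 1.41 ]
wrist 309.70691628693146 309.70691628693146 318.80152396574675 202.89277201563374 [[0.43, 0.903, -0.003], [0.871, -0.414, 0.265], [0.238, -0.116, -0.964]] [-0.574 -0.031  0.393]
0.15 [-6.94372115e-01 -3.06325768e+00  2.11300734e-03]
```

View pics/top0.png

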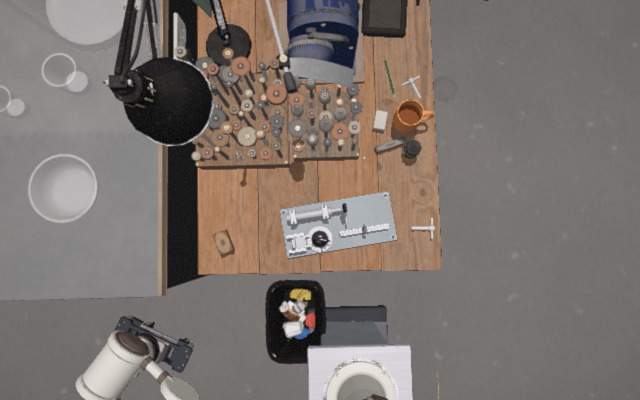

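View pics/scene0.png

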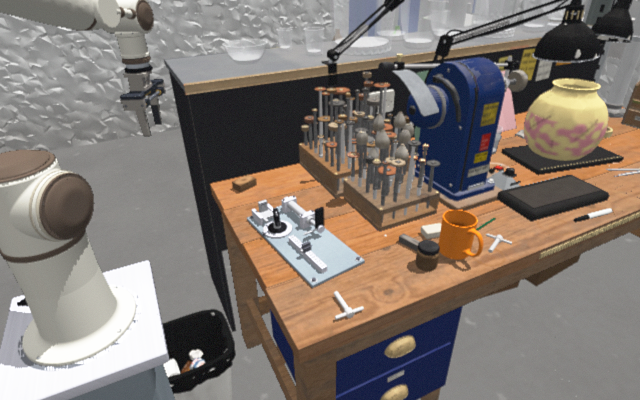

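The top view shows the gauge plate at about (338,225), cork block at (223,243), key at (425,227), and jar at (412,149). The scene view shows the knob at (277,227) and the rod grip at (319,217). I'll locate the plate and raise the arm for wrist views.

```bash
cat > h.py <<'E'
from workcell import bot
import cv2,numpy as np
from scipy.spatial.transform import Rotation as Ro
def ray(c,uv):
    u=(uv[0]-c["cx"])/c["fx"];v=(uv[1]-c["cy"])/c["fy"]
    if c.get("fish"):
        r=np.hypot(u,v); s=np.sin(r)/r if r>1e-9 else 1; d=np.array([u*s,v*s,np.cos(r)])
    else: d=np.array([u,v,1.])
    R=np.array(c["R"]);return -R.T@np.array(c["t"]),R.T@(d/np.linalg.norm(d))
def cam(n):
    c=bot.read_camera(n); c["fish"]=n=="wrist"; return c
def onplane(c,uv,z):
    o,d=ray(c,uv); return o+d*(z-o[2])/d[2]
def cross(obs):   # [(c,uv),...] -> point, max miss
    A=np.zeros((3,3));b=np.zeros(3);rs=[ray(*o) for o in obs]
    for o,d in rs: P=np.eye(3)-np.outer(d,d);A+=P;b+=P@o
    X=np.linalg.solve(A,b);return X,max(np.linalg.norm((np.eye(3)-np.outer(d,d))@(X-o)) for o,d in rs)
def proj(c,X):
    p=np.array(c["R"])@X+np.array(c["t"])
    if c["fish"]:
        r=np.hypot(p[0],p[1]);k=np.arctan2(r,p[2])/max(r,1e-9);return np.array([c["cx"]+c["fx"]*p[0]*k,c["cy"]+c["fy"]*p[1]*k])
    return np.array([c["cx"]+c["fx"]*p[0]/p[2],c["cy"]+c["fy"]*p[1]/p[2]])
def down(yaw):  # tool pointing down, closing axis (tool y) at angle yaw from world y... R=Rz(yaw)Rx(pi)
    return (Ro.from_euler('z',yaw)*Ro.from_euler('x',np.pi)).as_rotvec()
E
python3 - <<'E'
from h import *
c=cam("top");im=c["pixels"]
hsv=cv2.cvtColor(im,cv2.COLOR_BGR2HSV)
m=(((hsv[...,0]>85)&(hsv[...,0]<125)|(hsv[...,1]<45))&(hsv[...,2]>90)).astype('uint8')*255
roi=np.zeros_like(m);roi[180:268,262:405]=255;m&=roi
m=cv2.morphologyEx(m,cv2.MORPH_CLOSE,np.ones((9,9)));m=cv2.morphologyEx(m,cv2.MORPH_OPEN,np.ones((3,3)))
k=max(cv2.findContours(m,0,2)[0],key=cv2.contourArea)
pts=np.array([onplane(c,p[0],.01)[:2] for p in k],np.float32)
r=cv2.minAreaRect(pts);print(r);print(cv2.boxPoints(r))
cv2.imwrite("pics/topcrop.png",cv2.resize(im[170:280,190:450],None,fx=3,fy=3,interpolation=cv2.INTER_CUBIC))
print(bot.inverse_kinematics([.25,.5,.5],bot.current_tool_rot()))
for yaw in(0,.1,np.pi/2,-np.pi/2,np.pi):
    for z in(.3,.4,.5):
        print(yaw,z,bot.inverse_kinematics([.45,.08,z],down(yaw)))
E
```

```text
((0.5288991332054138, 0.05400678515434265), (0.1633138507604599, 0.35065531730651855), 8.094420433044434)
[[ 0.42336872  0.21609002]
 [ 0.4727427  -0.13107184]
 [ 0.6344296  -0.10807645]
 [ 0.5850556   0.2390854 ]]
[ 8.91007334e-01  1.15622539e-01  1.08971205e+00 -3.94995997e-05
  1.93746024e+00 -2.33973595e-01]
0 0.3 [-8.94976045e-02 -2.02202627e-01  1.78464866e+00 -4.44089210e-16
  1.55914662e+00  1.48129872e+00]
0 0.4 [-8.94976045e-02 -2.04128369e-01  1.59415559e+00 -4.44089210e-16
  1.75156543e+00  1.48129872e+00]
0 0.5 [-8.94976045e-02 -1.56828864e-01  1.35786026e+00 -4.44089210e-16
  1.94056125e+00  1.48129872e+00]
0.1 0.3 [-8.94976045e-02 -2.02202627e-01  1.78464866e+00 -8.88178420e-16
  1.55914662e+00  1.38129872e+00]
0.1 0.4 [-8.94976045e-02 -2.04128369e-01  1.59415559e+00 -8.88178420e-16
  1.75156543e+00  1.38129872e+00]
0.1 0.5 [-8.94976045e-02 -1.56828864e-01  1.35786026e+00 -8.88178420e-16
  1.94056125e+00  1.38129872e+00]
1.5707963267948966 0.3 [-8.94976045e-02 -2.02202627e-01  1.78464866e+00 -4.44089210e-16
  1.55914662e+00 -8.94976045e-02]
1.5707963267948966 0.4 [-8.94976045e-02 -2.04128369e-01  1.59415559e+00 -4.44089210e-16
  1.75156543e+00 -8.94976045e-02]
1.5707963267948966 0.5 [-8.94976045e-02 -1.56828864e-01  1.35786026e+00 -4.44089210e-16
  1.94056125e+00 -8.94976045e-02]
-1.5707963267948966 0.3 None
-1.5707963267948966 0.4 None
-1.5707963267948966 0.5 None
3.141592653589793 0.3 [-0.0894976  -0.20220263  1.78464866  0.          1.55914662 -1.66029393]
3.141592653589793 0.4 [-0.0894976  -0.20412837  1.59415559  0.          1.75156543 -1.66029393]
3.141592653589793 0.5 [-0.0894976  -0.15682886  1.35786026  0.          1.94056125 -1.66029393]
```

View pics/topcrop.png

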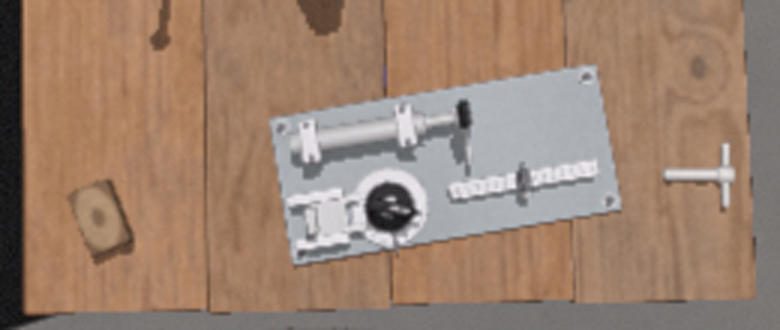

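The crop shows the rod grip at about (463,113), pointer tip near (468,170), rider at (522,180), knob at (390,207), and fork plate at (325,215). Next I'll go over the counter height and take two wrist views.

Run:
```python
from h import *
import pickle
y=np.radians(8.1)
bot.line_to([.25,.5,.5],max_speed=.3)
c=cam("wrist");R=Ro.from_rotvec(bot.current_tool_rot()).as_matrix()
o=-np.array(c["R"]).T@c["t"];print("cam in tool",R.T@(o-bot.current_ee_pos()),R.T@np.array(c["R"])[2])
bot.goto([.40,.13,.36],down(y+np.pi/2))
L=[cam("wrist")];bot.line_to([.40,0.0,.36],max_speed=.25);L.append(cam("wrist"))
pickle.dump(L,open("L.pkl","wb"))
for i,c in enumerate(L):
    g=np.array([.529,.054,0]);print(proj(c,g));cv2.imwrite(f"pics/w{i}.png",c["pixels"])
print(bot.current_clock())
```

```text
cam in tool [ 0.07487682 -0.00033088 -0.17193374] [-2.65490373e-01  3.04447622e-04  9.64113463e-01]
[382.61341167 214.55379502]
[396.26078202 144.26001957]
3.675
```

View pics/w0.png

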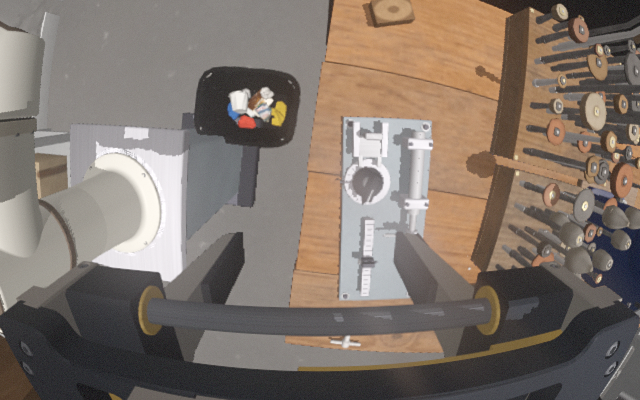

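The wrist view shows the knob at (370,184), fork at (370,145), rider at (368,262), and rod pointer near (387,233). Everything is small here, so I'll go closer for two views.

Run:
```python
from h import *
import pickle
y=np.radians(8.1);G=np.array([.529,.054]);Rg=np.array([[np.cos(y),-np.sin(y)],[np.sin(y),np.cos(y)]])
L=[]
for i,p in enumerate([(0,-.10),(-.01,-.19)]):
    w=G+Rg@p
    (bot.goto if i==0 else bot.line_to)([*w,.19],down(y+np.pi/2))
    L.append(cam("wrist"))
    c=L[-1];tiles=cv2.resize(c["pixels"][0:300,130:530],None,fx=2,fy=2,interpolation=cv2.INTER_CUBIC)
    cv2.imwrite(f"pics/v{i}.png",tiles)
pickle.dump(L,open("L.pkl","wb"))
print(bot.current_clock())
```

```text
5.4333
```

View pics/v0.png

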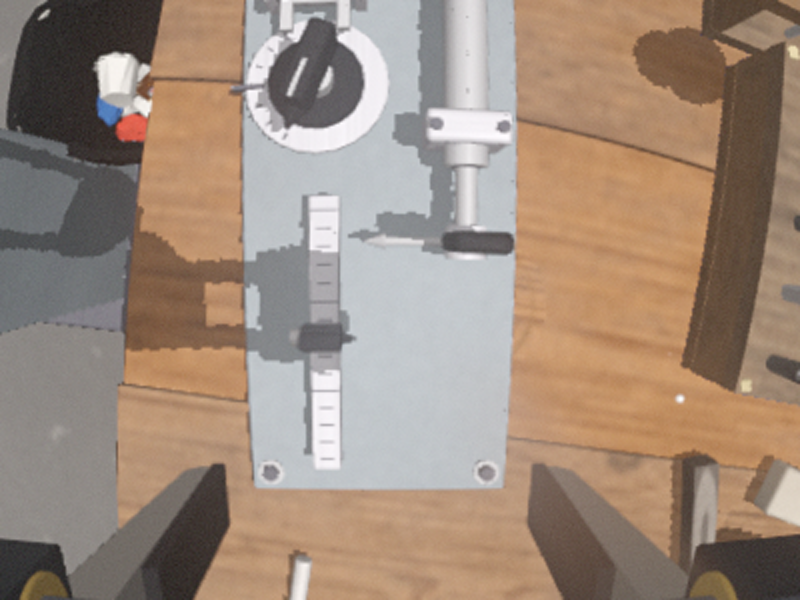

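View pics/v1.png

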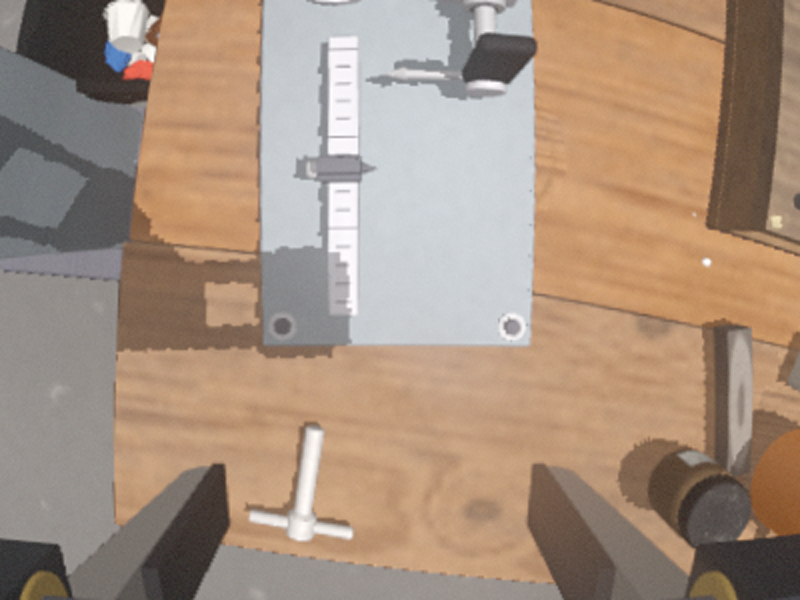

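v0 shows the knob bar from about (322,22) to (295,105), with its pointer tip near (287,122). The rod pointer tip is at (365,239), rider tip at (353,338), grip top at (478,243), and long mark at (232,90)-(262,87). In v1 the rider tip is at (375,168), rod tip at about (388,74), and grip top at (507,42).

Run:
```python
from h import *
import pickle
A,B=pickle.load(open("L.pkl","rb"))
f=lambda u,v:(130+(u+.5)/2-.5,(v+.5)/2-.5)
def X(a,b): return cross([(A,f(*a)),(B,f(*b))])
P={}
for n,a,b in [("screwL",(270,471),(283,326)),("screwR",(486,471),(512,326)),("riderTip",(353,338),(375,168)),("rodTip",(365,239),(390,74)),("gripTop",(478,243),(507,42)),("plateBL",(257,488),(266,345)),("plateBR",(503,488),(531,345)),("barTopEnd",(325,196),(343,38)),("barBotEnd",(327,468),(345,315))]:
    P[n]=X(a,b);print(n,P[n][0].round(4),round(P[n][1],4))
for n,uv,z in [("knobTip",(287,122),.045),("barFar",(322,22),.07),("barNear",(295,105),.07),("barMid",(309,63),.07),("dialc",(318,86),.02),("mark0",(232,90),.02),("mark1",(262,87),.02),("BL",(257,488),.01),("BR",(503,488),.01)]:
    print(n,onplane(A,f(*uv),z).round(4))
d=P["screwR"][0]-P["screwL"][0];print("yaw screws",np.degrees(np.arctan2(d[1],d[0])))
d=P["barTopEnd"][0]-P["barBotEnd"][0];print("yaw bar",np.degrees(np.arctan2(-d[0],d[1])))
```

```text
screwL [ 0.4871 -0.1176  0.01  ] 0.0005
screwR [ 0.6185 -0.0983  0.011 ] 0.0001
riderTip [ 0.5275 -0.0242  0.0375] 0.0005
rodTip [0.5272 0.0286 0.0339] 0.0012
gripTop [0.5757 0.0345 0.0997] 0.001
plateBL [ 0.4794 -0.1296  0.0117] 0.0002
plateBR [ 0.631  -0.1071  0.0135] 0.0003
barTopEnd [0.5005 0.049  0.0244] 0.0006
barBotEnd [ 0.5224 -0.1047  0.0241] 0.0005
knobTip [0.4781 0.0841 0.045 ]
barFar [0.4911 0.1321 0.07  ]
barNear [0.4849 0.0885 0.07  ]
barMid [0.4882 0.1102 0.07  ]
dialc [0.4878 0.111  0.02  ]
mark0 [0.4399 0.1045 0.02  ]
mark1 [0.4568 0.1075 0.02  ]
BL [ 0.4794 -0.1303  0.01  ]
BR [ 0.6317 -0.1085  0.01  ]
yaw screws 8.355887223661421
yaw bar 8.09705342697986
```

```bash
cat >> h.py <<'E'
Y=np.radians(8.2);C=np.array([.5306,.0538]);Rg=np.array([[np.cos(Y),-np.sin(Y)],[np.sin(Y),np.cos(Y)]])
def W(x,y,z): return np.array([*(C+Rg@[x,y]),z])
def gz(p): return Rg.T@(np.array(p)[:2]-C)
def stat(s=""): print(s,round(bot.current_clock(),2),np.round(bot.current_ee_pos(),4),"F",np.round(bot.current_contact_force(),1),"open",round(bot.current_opening(),3),"grip",round(bot.current_grip_force(),1))
E
python3 - <<'E'
from h import *
k=np.array([.4869,.1126]);th=.36
yaw=lambda t:Y+np.pi/2-t
bot.set_gripper(.48,20)
bot.goto([*k,.16],down(yaw(th)));bot.line_to([*k,.042],max_speed=.12);stat("down")
bot.set_gripper(0,20);stat("gripped")
for t in np.linspace(th,np.pi/2,4)[1:]:
    bot.goto([*k,.042],down(yaw(t)));stat(t);print(bot.current_ft_torque())
bot.set_gripper(.30);stat("rel")
bot.line_to([*k,.16],max_speed=.15)
bot.line_to(W(-.06,.02,.22),rot=down(Y+np.pi/2),max_speed=.25)
c=cam("wrist");cv2.imwrite("pics/k1.png",cv2.resize(c["pixels"][0:300,130:530],None,fx=2,fy=2,interpolation=cv2.INTER_CUBIC))
import pickle;pickle.dump(c,open("K1.pkl","wb"));stat("end")
E
```

```text
down 8.4 [0.4877 0.1125 0.0428] F [ 0.8 -0.2  0.3] open 0.48 grip 0.0
gripped 8.96 [0.4865 0.1127 0.0422] F [-4.2  1.3  4.6] open 0.148 grip 20.0
0.7635987755982989 9.43 [0.4862 0.1128 0.0422] F [-4.6  0.6  6.2] open 0.151 grip 20.0
[ 0.06098843  0.87073611 -0.06088387]
1.1671975511965977 9.91 [0.486  0.1131 0.0422] F [-4.9  1.8  7.7] open 0.152 grip 20.0
[ 0.21421162  1.11375705 -0.03462417]
1.5707963267948966 10.38 [0.4859 0.1133 0.0422] F [-5.5  2.3  8.2] open 0.154 grip 20.0
[ 0.43635952  1.11435328 -0.09355088]
rel 10.78 [0.487  0.1125 0.0419] F [ 0.1 -0.1  0.2] open 0.299 grip 0.0
end 13.48 [0.4682 0.0651 0.2197] F [-1.2  0.   0.4] open 0.299 grip 0.0
```

View pics/k1.png

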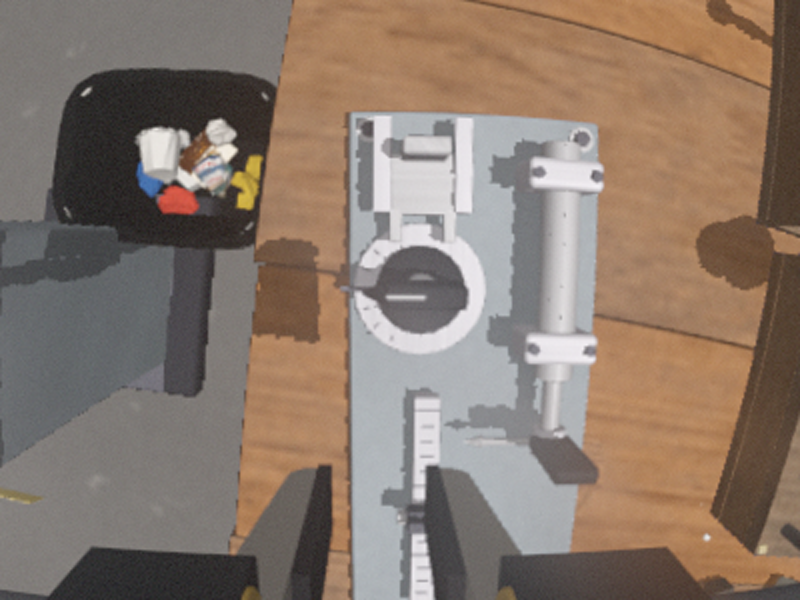

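Knob pointer tip is at about (359,291), next to the long mark at (345,288), so it stands at the mark. The fork tab's top is at about (427,138), with guides at (382,165) and (464,165).

Run:
```python
from h import *
import pickle
c=pickle.load(open("K1.pkl","rb"));f=lambda u,v:(130+(u+.5)/2-.5,(v+.5)/2-.5)
for n,uv,z in [("tip",(359,291),.045),("barEnd",(467,290),.058),("tabTopBack",(427,134),.064),("tabTopFront",(427,142),.064),("tabBottom",(427,158),.032),("tabL",(404,140),.064),("tabR",(452,140),.064)]:
    p=gz(onplane(c,f(*uv),z));print(n,p.round(4))
    if n=="tip": print("theta",np.arctan2(-(p[0]+.035),-(p[1]-.065)))
t=cam("top");cv2.imwrite("pics/t2.png",t["pixels"])
for z in(.044,.12): print(bot.inverse_kinematics(W(-.035,.175,z),down(Y+np.pi/2)))
```

```text
tip [-0.0713  0.0659]
theta 1.59493624387496
barEnd [-0.0127  0.0679]
tabTopBack [-0.0353  0.1513]
tabTopFront [-0.0353  0.1469]
tabBottom [-0.0328  0.1426]
tabL [-0.0473  0.1478]
tabR [-0.0222  0.1484]
[ 2.08139640e-01  2.25149789e-01  1.88583845e+00 -4.44089210e-16
  1.03060441e+00  6.50226411e-02]
[ 2.08139640e-01  1.13156479e-01  1.84260011e+00 -4.44089210e-16
  1.18583607e+00  6.50226411e-02]
```

Run:
```python
from h import *
r=down(Y+np.pi/2);g=Rg@[0,1]
bot.set_gripper(0,20)
bot.goto(W(-.035,.176,.12),r);bot.line_to(W(-.035,.176,.044),max_speed=.1)
y=.176;f0=bot.current_contact_force()[:2]@g;stat();y0=None
while y>.105:
    y-=.002;bot.line_to(W(-.035,y,.044),max_speed=.03)
    f=bot.current_contact_force()[:2]@g-f0;p=gz(bot.current_ee_pos())
    print(round(y,3),p.round(4),round(f,1))
    if abs(f)>7: break
stat()
bot.hold(.3)
```

```text
15.76 [0.4716 0.2231 0.0447] F [ 0.7  0.6 -0.2] open 0.005 grip 0.0
0.174 [-0.0345  0.1739] 0.4
0.172 [-0.0349  0.1719] 0.1
0.17 [-0.035   0.1699] -0.3
0.168 [-0.035   0.1679] -0.9
0.166 [-0.035   0.1659] -0.7
0.164 [-0.035   0.1639] -0.5
0.162 [-0.035   0.1619] -0.6
0.16 [-0.035   0.1599] -0.6
0.158 [-0.035   0.1579] 0.2
0.156 [-0.035   0.1559] -0.4
0.154 [-0.035   0.1538] -0.7
0.152 [-0.035   0.1518] -0.2
0.15 [-0.035   0.1498] -0.0
0.148 [-0.035   0.1478] -0.1
0.146 [-0.035   0.1458] -0.0
0.144 [-0.035   0.1438] -0.4
0.142 [-0.035   0.1418] -0.4
0.14 [-0.035   0.1398] 0.6
0.138 [-0.035   0.1378] -0.1
0.136 [-0.035   0.1358] -0.5
0.134 [-0.035   0.1338] 0.6
0.132 [-0.035   0.1318] -0.3
0.13 [-0.035   0.1298] 0.3
0.128 [-0.035   0.1294] 5.6
0.126 [-0.035   0.1292] 13.8
 22.01 [0.4775 0.1767 0.0442] F [-1.9 14.2  0.6] open 0.006 grip 7.1
```

Run:
```python
from h import *
r=down(Y+np.pi)
p=gz(bot.current_ee_pos())
bot.line_to(W(-.035,.15,.05),max_speed=.1);bot.line_to(W(-.035,.15,.15),max_speed=.2)
bot.set_gripper(.4,45)
bot.goto(W(.044,-.025,.15),r);bot.line_to(W(.044,-.025,.061),max_speed=.12);stat("down")
bot.set_gripper(0,45);stat("grip")
bot.line_to(W(.044,-.070,.061),max_speed=.06);stat("pulled");print(gz(bot.current_ee_pos()))
c=cam("wrist");cv2.imwrite("pics/r1.png",cv2.resize(c["pixels"][0:300,130:530],None,fx=2,fy=2,interpolation=cv2.INTER_CUBIC))
import pickle;pickle.dump(c,open("R1.pkl","wb"))
print(proj(c,W(-.014,-.077,.035)),proj(c,W(-.008,-.070,.035)))
```

```text
down 26.57 [0.5785 0.0353 0.0619] F [ 0.7  0.4 -0.3] open 0.403 grip 0.0
grip 27.09 [0.5779 0.0356 0.0614] F [-1.6  2.   2.8] open 0.108 grip 45.0
pulled 27.99 [ 0.584  -0.0074  0.0614] F [-2.4  8.   5.6] open 0.107 grip 45.0
[ 0.04414769 -0.06821468]
[305.22884025 146.18134643] [316.20234695 155.44975388]
```

View pics/r1.png

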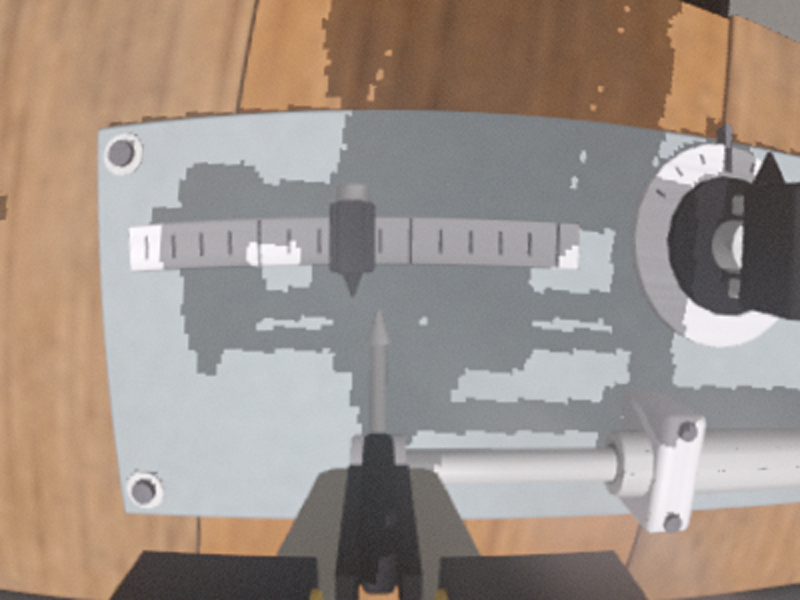

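The view shows the rider tip at (352,296) and the rod tip at (379,311). The rod must go further to the left in the image (gauge -y). Next I'll measure the gap on the 35 mm plane and correct it.

Run:
```python
from h import *
import pickle
f=lambda u,v:(130+(u+.5)/2-.5,(v+.5)/2-.5)
c=pickle.load(open("R1.pkl","rb"))
a=gz(onplane(c,f(352,296),.035));b=gz(onplane(c,f(379,311),.035));dy=a[1]-b[1];print(a,b,dy)
p=gz(bot.current_ee_pos());
bot.line_to(W(.044,-.070+dy,.061),max_speed=.03);bot.hold(.3)
q=gz(bot.current_ee_pos());print(q-p);bot.line_to(W(.044,-.070+dy-(q[1]-p[1]-dy),.061),max_speed=.03);bot.hold(.3)
stat();print(gz(bot.current_ee_pos())-p)
c=cam("wrist");cv2.imwrite("pics/r2.png",cv2.resize(c["pixels"][110:210,230:430],None,fx=4,fy=4,interpolation=cv2.INTER_CUBIC))
pickle.dump(c,open("R2.pkl","wb"))
```

```text
[-0.01298793 -0.07667249] [-0.00812985 -0.06804745] -0.008625037418538636
[-4.72989765e-05 -8.25055484e-03]
 29.33 [ 0.5852 -0.0158  0.0614] F [-3.  10.9  6.8] open 0.105 grip 45.0
[-4.81445130e-05 -8.49714924e-03]
```

View pics/r2.png

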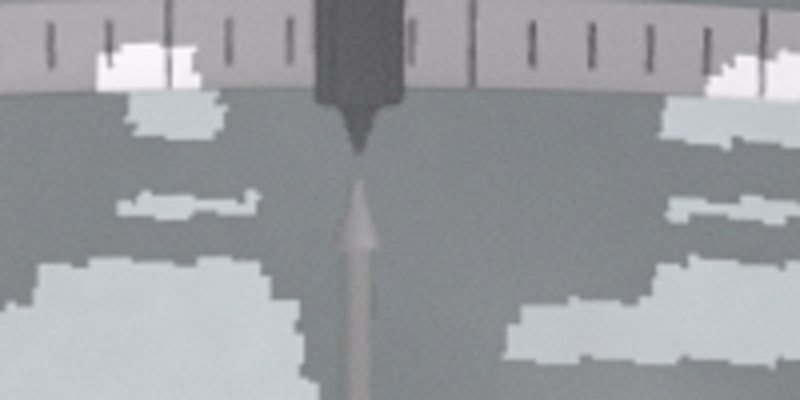

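Both tips stand at column 359, so the rod's pointer is level with the rider's point. The grip is firm, so I'm handing in.

Run:
```python
from h import *
bot.hold(.3);stat();print(bot.job_done())
```

```text
29.68 [ 0.5852 -0.0158  0.0614] F [-2.5  9.5  6.1] open 0.105 grip 45.0
the job is handed in; nothing more can be done
None
```

I handed the job in at 29.7 s with the knob at 1.59 rad (camera), the fork pushed until a 14 N stop (not re-checked in an image), and the rod still held level with the rider's point; the judge returned no result.

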